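# Inspect an LED emitter under a hand loupe at the gauge height

## Task

Pick the square LED emitter out of the pocket tray, set it flat and dome up in the square nest of the inspection stage, and let go of it. Then pick up the hand loupe and hold it in the air, level and still, with its lens centred over the emitter and at the height of the pointer on the gauge post; your program finishes while the gripper is still holding the loupe there. Leave the round cans in their pockets, do not shift the pointer, and leave the other things on the bench where they are.

Things in the scene. Friction and masses are not known exactly. Their poses are not given: they have to be found in the camera images.
- emitter: LED emitter: a 16 x 16 mm square block 15 mm tall (bare metal, white top) with a glass dome of 12 mm across on top, 21 mm tall in all, 20 g. Origin at the centre of its underside, z up through the dome, x and y square to its flat sides. It stands in one of the tray's pockets, turned by up to about 0.25 rad against the tray; grip it by two flat sides
- can_1: round metal detector can, 18 mm across the foot, 16 mm above it, 15 mm tall, flat top; stands in another pocket of the tray; leave it. Origin at the centre of its underside
- can_2: second round metal can like can_1, in another pocket
- tray: grey pocket tray fixed to the bench, 124 x 124 x 7 mm, with four square pockets of 22 x 22 mm, 4 mm deep (dark floors 3 mm above the bench), centred 28 mm either way from the middle along its x and y. One pocket is empty. Origin at the centre of its underside, on the bench
- stage: inspection stage fixed to the bench: aluminium plate 155 x 80 x 8 mm with a square nest 22 x 22 mm, 4 mm deep (floor 4 mm above the bench), dark floor, sides along the stage's x and y. Origin on the bench straight under the middle of the nest; the plate runs from x = -40 to +115 mm and y = -40 to +40 mm. A steel gauge post, 10 mm thick, with its top 158 mm above the bench, stands at x = +95 mm
- nest (a point): centre of the nest's floor, 4 mm above the bench; axes as the stage
- focus_mark (a point): tip of the flat steel pointer on the black collar of the gauge post, which marks the height for the lens: 85 to 125 mm above the bench, differing from run to run. Middle of the pointer's thickness of 3 mm; it points from the post towards the nest and ends about 69 mm short of the nest's middle. The collar, 24 mm across and 14 mm tall, is held by friction of about 8 N
- loupe: hand loupe lying flat on the bench, 70 g, 160 mm long: round lens in a steel bezel of 60 mm across and 12 mm thick, and a straight black handle, 16 mm wide and 14 mm thick with flat sides, from 37 to 127 mm from the lens centre. Origin under the lens centre at the underside; the handle runs along -x, z up (square to the lens). It balances about 55 mm from the lens centre
- loupe_lens (a point): centre of the loupe's lens, mid-thickness, 6 mm above the underside; axes as the loupe
- loupe_grip (a point): point on the handle's axis 65 mm from the lens centre, 7 mm above the underside: a good place to grip across the handle (the loupe's y); axes as the loupe
- timer: bench timer, 64 x 64 x 19 mm; loose, not part of the job. Origin at its underside
- marker: black marker pen lying down, 137 mm long; loose, not part of the job. Origin at its underside
- syringe: plastic syringe lying down, 126 mm long; loose, not part of the job. Origin at its underside
- vial_blue: glass vial with a blue cap, 31 mm across, 60 mm tall; loose, not part of the job. Origin at its underside
- vial_white: glass vial with a white cap, 31 mm across, 60 mm tall; loose, not part of the job. Origin at its underside
- vial_small: small glass vial with a black cap, 21 mm across, 41 mm tall; loose, not part of the job. Origin at its underside
- petri_dish: petri dish, 59 mm across, 14 mm tall; loose, not part of the job. Origin at its underside

How it is judged:
On the way:
1. the emitter stands flat in the nest and is let go (horizontal distance between emitter and nest below 0.006 m and z of emitter in the frame of nest between -0.002 and 0.002 m and angle between emitter's own z axis and vertical below 0.1 rad and contact force between emitter and the fingers below 0.05 N and linear speed of emitter below 0.02 m/s), for 0.2 s.
At the end, for the whole second after the job is handed in: The emitter stands upright in the nest, within 6 mm of its middle and 2 mm of its floor. The fingers hold the loupe, still and clear of the stage and post: lens centre within 10 mm of the emitter's axis and 7 mm of the pointer's height, level within 0.12 rad (horizontal distance between emitter and nest below 0.006 m and z of emitter in the frame of nest between -0.002 and 0.002 m and angle between emitter's own z axis and vertical below 0.1 rad and horizontal distance between loupe_lens and emitter below 0.01 m and z of loupe_lens in the frame of focus_mark between -0.007 and 0.007 m and angle between loupe's own z axis and vertical below 0.12 rad and contact force between loupe and the fingers above 1 N and contact force between loupe and stage below 0.1 N and linear speed of loupe below 0.02 m/s and angular speed of loupe below 0.15 rad/s); the arm keeps its last pose, push and grip.
It fails at once if a round can is moved more than 15 mm (distance of any of can_1, can_2 from where it was at the start of the episode above 0.015 m).
It fails at once if the pointer is shifted by more than 4 mm (distance of focus_mark from where it was at the start of the episode above 0.004 m).
It fails at once if another thing on the bench is moved more than 25 mm (distance of any of timer, marker, syringe, vial_blue, vial_white, vial_small, petri_dish from where it was at the start of the episode above 0.025 m).
It also fails if it takes over 72 s, if anything falls off the work surface, if the arm or the gripper's body presses on something with over 40 N, if the wrist force passes 120 N, or if a joint passes its speed limit or range.

## Robot

A 6-joint arm with a two-finger parallel gripper is mounted at the origin on a cart in front of the work surface, level with it; the furniture and walls round the work are solid. World frame = base frame: x ahead of the robot, y to its left, z up, the work surface at z = 0. Lengths are in m, angles in rad, forces in N, time in s.
With the tool pointing down it reaches from about 0.375 to 0.975 m from the base axis. Payload 3.8 kg.
Tool frame: the origin (TCP) lies at the very end of the fingers, on their centre line; the grasp point (between the pads) lies 19 mm behind it; z points along the fingers, y is the line along which they close (so a half turn about z gives the same grasp; the last joint's range is limited). The gripper opens to 85 mm and grips with 20 to 120 N. Pads are 22 mm wide; open, the fingers measure 114 mm over their backs; the gripper's body (76 mm by 85 mm) begins 54 mm behind the grasp point. The pads swing forward as they close: fully open they stand 13 mm farther back than shut.
Start: joints at [1.234, 0.264, 1.604, -0, 1.274, -0.037], TCP at [0.199, 0.645, 0.231] pointing down, gripper open.
Joint ranges: [-2.63, 2.63], [-0.94, 2.18], [0.31, 2.57], [-1.31, 4.45], [0, 2.66], [-2.55, 2.55]. Speed limits (rad/s): [2.57, 2.57, 3.14, 3.14, 3.14, 3.14].

## Interface

Orientations are given as a rotation vector (axis times angle).
In Python, from workcell import bot gives the robot as it stands. The module is installed in compiled form; this text tells all that it offers.
- The arm moves only by the tool advance, called after ">>>" as name(argument=value, ...), one argument or row to a line, values as JSON. Schema: {"type":"object","properties":{"steps":{"type":"string"},"finger_gap":{"type":"number"},"squeeze":{"type":"number"},"only":{"type":"string"},"quiet":{"type":"boolean"},"lines":{"type":"string"}},"required":["steps"],"additionalProperties":false}. steps is a string of 1 to 5 rows, parted by semicolons, with the numbers parted by spaces; each row has 4 numbers: dx, dy, dz in m, then a turn about the tool's z in rad; each row shifts and turns the commanded pose from where the row before left it, along the tool's axes as they then stand; what a row does not reach is not made up. A row lasts 1/8 s, in which the tool goes at most 0.0625 m and 0.188 rad, less where a joint would pass 70% of its speed; a pose out of reach is approached as far as the arm can. finger_gap is the opening from 0.0 (shut) to 1.0 (fully open), set as the call begins (left out keeps the last). The fingers move at their own pace and stop on an object; squeeze is the grip in N (left out, the last holds). Time passes only in rows, so rows that do not move let the fingers close. The tool returns the time, the measured TCP pose, the force, the opening and the grip force at its end. only (a regular expression) keeps the lines of the reply that match it, lines (a string "A,B") keeps lines A to B, and quiet returns only ok. Input that does not fit is refused with a message, and nothing moves.
- bot.read_state(): the state, without advancing time (a new reading comes with each control period).
- bot.read_camera(name): name is "scene" or "top" or "wrist"; returns the picture (480x640x3 uint8, red, green, blue); there is no depth.
- bot.camera_info(name): a dict with "intrinsics" (3x3 intrinsics, pixels), "k1" (the pictures are not rectified: a ray, as slopes to the right and down, at radius r is drawn at 1 + k1 r^2 times it, then the intrinsics apply), "extrinsics" (4x4, takes a point from camera to world coordinates). Camera axes: x right, y down, z forward; pixel columns grow to the right and rows downward; lengths in m; the calibration is good to about 2 mm. A picture is of the moment at which its call begins: read the wrist's pose just before it. camera_info takes no time and is no camera call; for the wrist camera it gives the pose at the moment of the call.
- bot.finish_job(): hands the job in; it is judged then, once.
Trained networks look in the newest picture that a camera, given by its name, has taken for a name from the list of things; names that differ only in an ending like _2 or _b are one class to them, and where a whole thing is asked for, a point or a joint stands for the part that bears it (a point fixed in the world has none). Each returns a list of dicts, best first, with "conf" (0 to 1); they miss things now and then, are a little off and sometimes report something else, mostly with a low value. They report only what shows in the picture. A call takes as long as a camera call.
- bot.search_frame(camera, thing): "box" ([left, top, right, bottom] in pixels, round what is visible of it).
- bot.regions_of(camera, thing): "pixels" (480x640 bool, what is visible of it) and "box" ([left, top, right, bottom] in pixels, round what is visible of it).
- bot.spot_point(camera, thing): "pixel" ([row, column] in pixels: a listed point, or the origin of a listed thing).
The state is a dict: "time": time; "q": joint angles; "joint_vel": joint speeds; "joint_torque": joint torques, N m; "tool_pos": TCP position; "tcp_rot": TCP orientation; "wrist_force": force on the tool from outside, world axes, zero at the start; "torque": the same for the moment, N m; "width": opening from 0.0 (shut) to 1.0 (fully open); "grip_force": force on a finger pad.
Only numpy, scipy, OpenCV 4.12 (cv2) and the standard library are available. Lean on these libraries where they do the work, as an engineer would, in place of code of your own. Each camera call takes 0.05 s, during which the arm holds its last target. There are 200 camera calls.

## Working session

There is one attempt and no reset: what is moved stays moved. The work goes in short steps, Python scripts to look and compute and a tool call to move; the robot and the scene stay as the last step left them, time stands still between calls to the robot, and variables do not carry over. Pictures are saved under pics/ and viewed, at most 11 in all, crops included, and the job is handed in when it is done.

```bash
mkdir -p pics; cat > h.py <<'E'
import numpy as np, cv2
from scipy.spatial.transform import Rotation as R
from workcell import bot
def info(c):
    i=bot.camera_info(c); return np.array(i["intrinsics"]),i["k1"],np.array(i["extrinsics"])
def ray(ci,px):  # px=(col,row)
    K,k1,T=ci; d=cv2.undistortPoints(np.array([[px]],float),K,np.array([k1,0,0,0.]))[0,0]
    return T[:3,3],T[:3,:3]@np.array([d[0],d[1],1])
def onz(ci,px,z):
    o,d=ray(ci,px); return o+d*(z-o[2])/d[2]
def proj(ci,P):
    K,k1,T=ci; p=(np.asarray(P)-T[:3,3])@T[:3,:3]; s=p[...,:2]/p[...,2:]
    s=s*(1+k1*(s**2).sum(-1,keepdims=True)); return s@K[:2,:2].T+K[:2,2]
def shot(c,n=None):
    ci=info(c); im=np.array(bot.read_camera(c))
    if n: cv2.imwrite(f"pics/{n}.png",im[:,:,::-1])
    return ci,im
def tool():
    s=bot.read_state(); return np.array(s["tool_pos"]),R.from_rotvec(s["tcp_rot"]).as_matrix(),s
E
python3 - <<'E'
from h import *
np.set_printoptions(precision=4,suppress=True)
p,M,s=tool(); print(s["time"],p,M)
for c in("top","scene","wrist"):
    ci,im=shot(c,c+"0"); print(c,ci[2][:3,3],ci[2][:3,2],ci[0][0,0],ci[1])
    for t in("emitter","can_1","tray","stage","nest","focus_mark","loupe","loupe_lens","loupe_grip"):
        r=bot.spot_point(c,t)
        print(t,[(round(x["conf"],2),np.round(x["pixel"][::-1],1),onz(ci,x["pixel"][::-1],0.006)[:2]) for x in r[:2]])
a=cv2.imread("pics/top0.png");b=cv2.imread("pics/scene0.png");print(a.shape)
E
```

```text
0.0 [0.1991 0.6442 0.2299] [[-0.9554  0.2954 -0.0008]
 [ 0.2954  0.9554 -0.0022]
 [ 0.0001 -0.0023 -1.    ]]
top [ 0.2063 -0.0711  1.6546] [ 0.1999  0.0135 -0.9797] 522.2075199092521 -0.1343708034946479
emitter [(0.53, array([220.3, 269.2]), array([0.4444, 0.2567]))]
can_1 [(0.56, array([236.3, 270.7]), array([0.4421, 0.2047]))]
tray [(0.85, array([229.1, 263.1]), array([0.4655, 0.2299]))]
stage [(0.71, array([306.6, 259.9]), array([ 0.4879, -0.0184]))]
nest [(0.63, array([303.4, 258.2]), array([ 0.4929, -0.0079]))]
focus_mark [(0.64, array([311. , 228.4]), array([ 0.592 , -0.0273]))]
loupe [(0.74, array([390.9, 268.8]), array([ 0.4717, -0.2892]))]
loupe_lens [(0.69, array([390.7, 275.7]), array([ 0.4494, -0.2891]))]
loupe_grip [(0.71, array([407. , 279.2]), array([ 0.4404, -0.3415])), (0.29, array([254.5, 198.9]), array([0.683 , 0.1635]))]
scene [ 0.0461 -0.7895  1.1011] [ 0.3471  0.5561 -0.7552] 558.6521994754127 -0.005687869790712379
emitter [(0.52, array([235.5, 191.3]), array([0.4488, 0.2651]))]
can_1 [(0.44, array([263.8, 200.8]), array([0.4993, 0.1927]))]
tray [(0.77, array([247.2, 197.5]), array([0.4659, 0.227 ]))]
stage [(0.86, array([301.8, 253.7]), array([ 0.4947, -0.0212]))]
nest [(0.88, array([295.8, 256.6]), array([ 0.4769, -0.0216]))]
focus_mark [(0.46, array([323.8, 215.5]), array([0.6121, 0.0627]))]
loupe [(0.76, array([351.5, 339. ]), array([ 0.4662, -0.2898])), (0.44, array([322.4, 186.1]), array([0.6684, 0.1607]))]
loupe_lens [(0.7, array([352.1, 338.1]), array([ 0.4686, -0.2886]))]
loupe_grip [(0.98, array([357.9, 361.5]), array([ 0.4471, -0.3434])), (0.3, array([450.6, 394.1]), array([ 0.5716, -0.5053]))]
wrist [0.1313 0.6655 0.3742] [ 0.2713 -0.0826 -0.959 ] 396.7452627082408 -0.08097657499647798
emitter [(0.66, array([ 89. , 474.2]), array([0.4434, 0.2624]))]
can_1 []
tray []
stage []
nest []
focus_mark []
loupe []
loupe_lens []
loupe_grip []
(480, 640, 3)
```

View pics/top0.png

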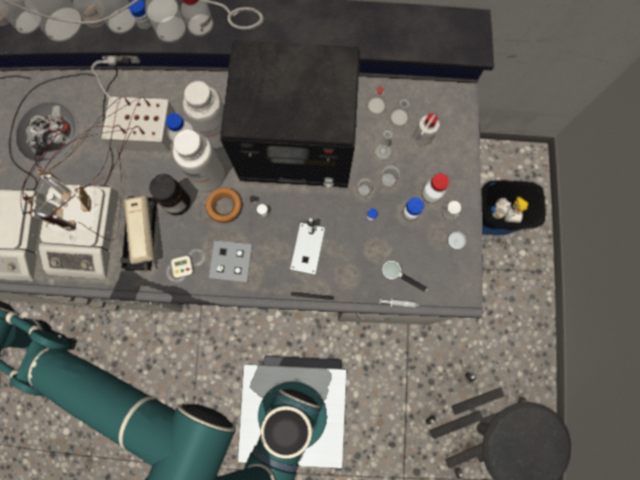

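View pics/scene0.png

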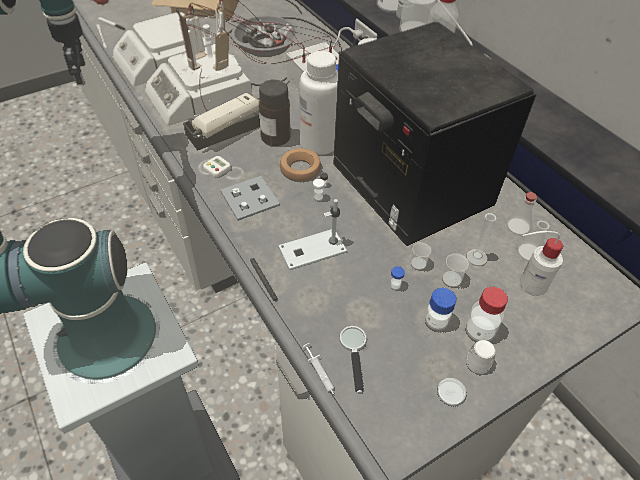

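Top view: tray centred at about (230,261) with its empty pocket at upper left (223,252). Nest is at (305,260), post at (312,222), loupe lens at (391,270) with its handle running to (426,289). Next I move the wrist camera over the tray.

>>> advance(
  steps="-0.047 -0.04 0 0;-0.047 -0.04 0 0;-0.047 -0.04 0 0;-0.047 -0.04 0 0;-0.047 -0.04 0 0",
  finger_gap=1.0,
  squeeze=40,
)

```text
time: 2.12
tool_pos: [0.3656, 0.3828, 0.2316]
tcp_rot: [0.468, 3.106, 0.001]
wrist_force: [1.1, 0.7, -0.2]
width: 1.002
grip_force: 0.0
```

>>> advance(
  steps="-0.047 -0.04 0 0;-0.047 -0.04 0 0;-0.047 -0.04 0 0;0 0 0 0",
)

```text
time: 2.62
tool_pos: [0.4661, 0.2246, 0.2316]
tcp_rot: [0.479, 3.104, -0.001]
wrist_force: [-0.8, 1.5, -0.2]
width: 0.999
grip_force: 0.0
```

```bash
cat > look.py <<'E'
import sys
from h import *
np.set_printoptions(precision=4,suppress=True)
p,M,s=tool(); print(s["time"],p,M.round(3).tolist())
ci,im=shot("wrist",sys.argv[1])
for a in sys.argv[2:]:
    t,z=a.split(":")
    r=bot.spot_point("wrist",t)
    print(t,[(round(x["conf"],2),np.round(x["pixel"][::-1],1),onz(ci,x["pixel"][::-1],float(z))[:2]) for x in r[:3]])
np.savez("pics/"+sys.argv[1],K=ci[0],k=ci[1],T=ci[2])
E
python3 look.py w1 emitter:0.003 can_1:0.003 tray:0.0 vial_white:0 nest:0.004
```

```text
2.625 [0.4661 0.2246 0.2316] [[-0.954, 0.301, 0.001], [0.301, 0.954, -0.001], [-0.001, -0.0, -1.0]]
emitter [(0.92, array([347.6, 174.1]), array([0.4486, 0.2562]))]
can_1 [(0.63, array([284.1, 188. ]), array([0.4432, 0.1955]))]
tray [(0.69, array([323.1, 204.6]), array([0.47  , 0.2256]))]
vial_white [(0.59, array([284.2, 374.9]), array([0.6393, 0.1276]))]
nest [(0.61, array([110.5, 291.7]), array([ 0.4897, -0.012 ])), (0.29, array([ 37.3, 196.7]), array([ 0.3755, -0.0402]))]
```

View pics/w1.png

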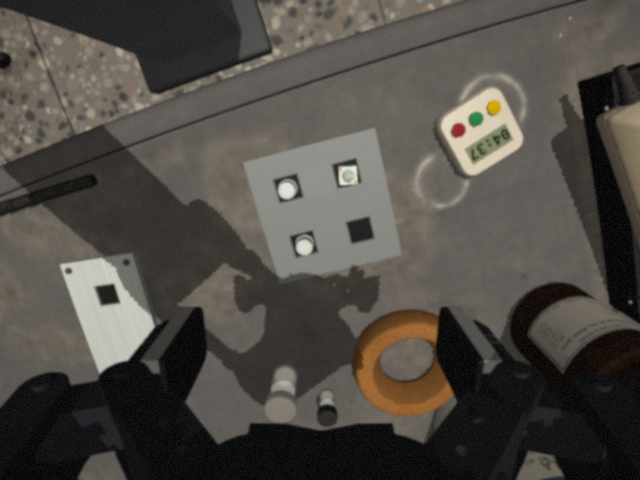

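Emitter is at (347,174), cans at (288,188) and (304,244), empty pocket at (360,230), nest at (107,294). I'll move directly above the emitter and lower for a close-up.

>>> advance(
  steps="0.013 0.0125 0.045 0;0.013 0.0125 0.045 0;0 0 0 0",
)

```text
time: 3.3
tool_pos: [0.4422, 0.2597, 0.1373]
tcp_rot: [-0.462, -3.1, 0.008]
wrist_force: [-0.3, -0.1, -0.2]
width: 1.003
grip_force: 0.0
```

```bash
python3 look.py w2 emitter:0.003 can_1:0.003
python3 - <<'E'
from h import *
np.set_printoptions(precision=4,suppress=True)
ci,im=shot("wrist")
r=bot.regions_of("wrist","emitter");print([(x["conf"],x["box"]) for x in r[:2]])
m=r[0]["pixels"].astype(np.uint8); print(cv2.minAreaRect(cv2.findNonZero(m)))
l,t,rr,b=[int(v) for v in r[0]["box"]]
c=im[t-40:b+40,l-40:rr+40,::-1]; print(l-40,t-40,c.shape)
cv2.imwrite("pics/w2c.png",cv2.resize(c,None,fx=5,fy=5,interpolation=cv2.INTER_CUBIC))
E
```

```text
3.3 [0.4422 0.2597 0.1373] [[-0.957, 0.291, -0.008], [0.292, 0.957, -0.004], [0.007, -0.006, -1.0]]
emitter [(0.63, array([319.7, 233.5]), array([0.4457, 0.2568]))]
can_1 [(0.64, array([242.1, 253.6]), array([0.4438, 0.1975])), (0.58, array([263.8, 319. ]), array([0.4989, 0.1953]))]
[(0.57, [302.0, 215.2, 324.6, 244.6]), (0.17, [0.6, 223.0, 11.6, 243.0])]
((312.7476806640625, 229.95846557617188), (27.291250228881836, 21.79971694946289), 86.8201675415039)
262 175 (109, 102, 3)
```

View pics/w2c.png

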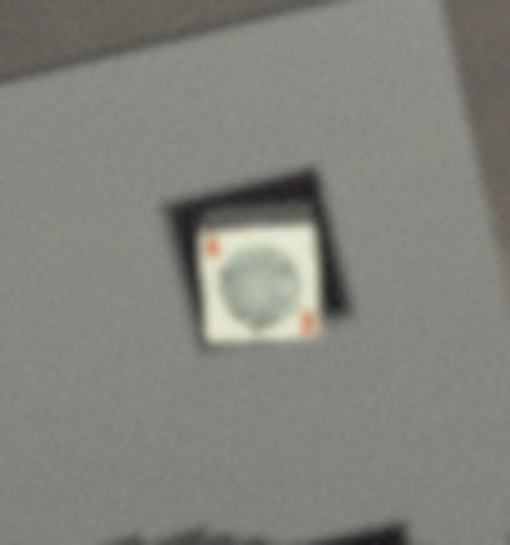

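The crop shows the emitter's white top nearly square to the picture: corners (198,227), (317,222), (321,339), (205,345) in the 5x crop. The pocket is tilted about 14° against it.

```bash
python3 - <<'E'
from h import *
np.set_printoptions(precision=4,suppress=True)
p,M,s=tool(); ci=info("wrist")
c=[(198,227),(317,222),(321,339),(205,345)]
P=np.array([onz(ci,((x+.5)/5-.5+262,(y+.5)/5-.5+175),0.018) for x,y in c])
cen=P.mean(0); print("centre",cen, [np.linalg.norm(P[i]-P[(i+1)%4]) for i in range(4)])
e=(P[1]-P[0]+P[2]-P[3])/2; f=(P[2]-P[1]+P[3]-P[0])/2
for v in(e,f): w=M.T@v; print("in tool",w, np.arctan2(w[1],w[0]))
print("tool delta",M.T@(np.r_[cen[:2],0.0]-p), p, M.round(3).tolist())
q=[(170,205),(313,170),(350,315)]
Q=np.array([onz(ci,((x+.5)/5-.5+262,(y+.5)/5-.5+175),0.007) for x,y in q]); print(Q, "pocket centre",(Q[0]+Q[2])/2, np.linalg.norm(Q[1]-Q[0]),np.linalg.norm(Q[2]-Q[1]))
d=Q[1]-Q[0];print("tray ang",np.arctan2(d[1],d[0]), "emitter ang",np.arctan2(e[1],e[0]))
E
```

```text
centre [0.4485 0.2555 0.018 ] [np.float64(0.016559697814784013), np.float64(0.016997180224223887), np.float64(0.016433570412389544), np.float64(0.01717470289443408)]
in tool [0.0008 0.0165 0.    ] 1.521796598711246
in tool [-0.0171  0.0007  0.0001] 3.100070308189518
tool delta [-0.0012 -0.0052  0.1438] [0.4484 0.2605 0.1438] [[-0.955, 0.295, 0.004], [0.295, 0.955, 0.002], [-0.003, 0.003, -1.0]]
[[0.4363 0.2455 0.007 ]
 [0.4374 0.2667 0.007 ]
 [0.4598 0.2656 0.007 ]] pocket centre [0.448  0.2555 0.007 ] 0.021250872921313495 0.02236133025962273
tray ang 1.5164137712047656 emitter ang 1.3202336568360926
```

>>> advance(
  steps="-0.001 -0.005 0.04 -0.045;0 0 0.04 0;0 0 0.02 0;0 0 0 0;0 0 0 0",
  finger_gap=0.4,
  squeeze=40,
)

```text
time: 4.18
tool_pos: [0.4479, 0.2552, 0.0432]
tcp_rot: [0.399, 3.113, 0.003]
wrist_force: [0.2, 0.4, -0.4]
width: 0.401
grip_force: 0.0
```

```bash
python3 - <<'E'
from h import *
np.set_printoptions(precision=4,suppress=True)
p,M,s=tool();print(p,s["width"],"rem",M.T@(np.array([.4485,.2555,.0085])-p),M.round(3).tolist())
E
```

```text
[0.4479 0.2552 0.0432] 0.4006352240499903 rem [-0.0005  0.0004  0.0347] [[-0.968, 0.252, 0.003], [0.252, 0.968, 0.001], [-0.003, 0.002, -1.0]]
```

>>> advance(
  steps="0 0 0.018 0;0 0 0.012 0;0 0 0.0045 0;0 0 0 0",
)

```text
time: 4.68
tool_pos: [0.4459, 0.2545, 0.0065]
tcp_rot: [-0.399, -3.116, 0.001]
wrist_force: [-0.5, 0.9, 0.0]
width: 0.401
grip_force: 0.0
```

>>> advance(
  steps="0 0 0 0;0 0 0 0;0 0 0 0;0 0 0 0",
  finger_gap=0.0,
  squeeze=30,
)

```text
time: 5.18
tool_pos: [0.4468, 0.255, 0.0074]
tcp_rot: [0.399, 3.115, 0.001]
wrist_force: [0.4, 0.2, 5.3]
width: 0.179
grip_force: 31.8
```

>>> advance(
  steps="0 0 -0.03 0;0 0 -0.05 0;0 0 -0.05 0;0 0 0 0",
)

```text
time: 5.68
tool_pos: [0.4493, 0.2563, 0.1414]
tcp_rot: [0.398, 3.108, 0.008]
wrist_force: [-0.0, -0.1, -1.0]
width: 0.174
grip_force: 30.3
```

>>> advance(
  steps="-0.02 -0.05 0 0;-0.02 -0.05 0 0;-0.02 -0.05 0 0;-0.02 -0.05 0 0;-0.02 -0.05 0 0",
)

```text
time: 6.3
tool_pos: [0.4786, -0.0141, 0.135]
tcp_rot: [-0.399, -3.114, -0.0]
wrist_force: [1.5, 0.6, -0.6]
width: 0.178
grip_force: 30.3
```

>>> advance(
  steps="0 0 0 0;0 0 0 0;0 0 0 0",
)

```text
time: 6.68
tool_pos: [0.4792, -0.0113, 0.136]
tcp_rot: [-0.396, -3.115, -0.0]
wrist_force: [-0.1, -0.9, -1.1]
width: 0.17
grip_force: 30.3
```

```bash
python3 look.py w3 nest:0.004 stage:0 focus_mark:0.1 emitter:0.13
python3 - <<'E'
import cv2; im=cv2.imread("pics/w3.png"); cv2.imwrite("pics/w3b.png",cv2.resize(im,(800,600),interpolation=cv2.INTER_CUBIC))
E
```

```text
6.675 [ 0.4792 -0.0113  0.136 ] [[-0.968, 0.251, -0.001], [0.251, 0.968, 0.0], [0.002, 0.0, -1.0]]
nest [(0.84, array([319.4, 240.9]), array([ 0.4884, -0.0148])), (0.51, array([320.3, 303.2]), array([ 0.5362, -0.0265]))]
stage [(0.7, array([323.3, 240.2]), array([ 0.4897, -0.0122]))]
focus_mark []
emitter [(0.87, array([320.5, 305.3]), array([ 0.4796, -0.0117]))]
```

View pics/w3b.png

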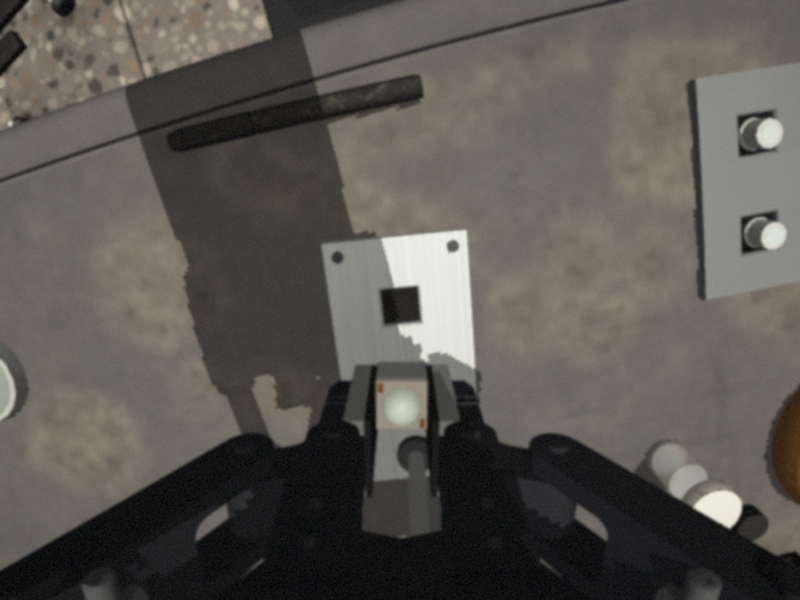

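The picture (scaled 1.25x) shows the emitter held upright, with its top corners around (377,377) to (426,430). The nest corners are (380,288), (418,286), (420,323), (383,325), and the stage's near edge runs from (321,244) to (466,231).

```bash
python3 - <<'E'
from h import *
np.set_printoptions(precision=4,suppress=True)
z=np.load("pics/w3.npz"); ci=(z["K"],float(z["k"]),z["T"]); p,M,s=tool()
g=lambda L,h:np.array([onz(ci,((x+.5)/1.25-.5,(y+.5)/1.25-.5),h) for x,y in L])
N=g([(380,288),(418,286),(420,323),(383,325)],.008); E=g([(377,377),(427,379),(426,430),(376,430)],p[2]+.0106); S=g([(321,244),(466,231)],.008)
n,e=N.mean(0),E.mean(0); print("nest",n,[np.linalg.norm(N[i]-N[(i+1)%4]) for i in range(4)],"emit",e,[np.linalg.norm(E[i]-E[(i+1)%4]) for i in range(4)],"tcp",p)
d=S[1]-S[0]; print("stage edge",np.linalg.norm(d),np.arctan2(d[1],d[0])); a=N[1]-N[0]+N[2]-N[3]; print("nest edge",np.arctan2(a[1],a[0]),"tool y",np.arctan2(M[1,1],M[0,1]))
u=d/np.linalg.norm(d); xs=np.array([u[1],-u[0],0]); print("nest from edge",(S.mean(0)+.04*xs)[:2],"stage x",xs)
w=M.T@d; print("turn",np.arctan2(w[1],w[0])-np.pi/2)
print("move in tool",M.T@(np.r_[n[:2],0]-np.r_[e[:2],0]))
E
```

```text
nest [ 0.4899 -0.0147  0.008 ] [np.float64(0.02149273849089618), np.float64(0.022091171747638548), np.float64(0.021396064267200043), np.float64(0.022149218979639947)] emit [ 0.4787 -0.0113  0.1474] [np.float64(0.014531741531324523), np.float64(0.01687463630591963), np.float64(0.01506093350371155), np.float64(0.017519454021288905)] tcp [ 0.4798 -0.0117  0.1368]
stage edge 0.08014955592521295 1.4085935625641266
nest edge 1.3744956245876678 tool y 1.3175901277132505
nest from edge [ 0.4905 -0.0151] stage x [ 0.9869 -0.1615  0.    ]
turn -0.09100343761872898
move in tool [-0.0117 -0.0005  0.    ]
```

>>> advance(
  steps="-0.012 -0.0005 0 -0.085;0 0 0.04 0;0 0 0.04 0;0 0 0.012 0;0 0 0 0",
)

```text
time: 7.55
tool_pos: [0.4909, -0.0157, 0.0444]
tcp_rot: [-0.266, -3.129, -0.0]
wrist_force: [0.9, -0.4, -0.1]
width: 0.173
grip_force: 30.3
```

>>> advance(
  steps="0 0 0 0;0 0 0 0",
)

```text
time: 7.8
tool_pos: [0.4929, -0.0161, 0.0465]
tcp_rot: [0.266, 3.127, -0.0]
wrist_force: [0.5, -0.7, -1.1]
width: 0.175
grip_force: 30.3
```

```bash
python3 - <<'E'
from h import *
np.set_printoptions(precision=4,suppress=True)
p,M,s=tool();print(p,s["width"],"rem",M.T@(np.array([.491,-.0150,.009])-p),np.arctan2(M[1,1],M[0,1]))
E
```

```text
[ 0.4929 -0.0161  0.0465] 0.174886611077262 rem [0.0022 0.0008 0.0375] 1.401068582047648
```

```bash
python3 - <<'E'
from h import *
np.set_printoptions(precision=4,suppress=True)
L=[]
for i in range(6):
    ci,im=shot("wrist","w4"); p,M,s=tool(); L.append(p)
L=np.array(L); print(L.mean(0),L.std(0)); p=L.mean(0)
print("rem",M.T@(np.array([.491,-.0150,.009])-p))
cv2.imwrite("pics/w4c.png",cv2.resize(im[200:380,220:420,::-1],None,fx=3.3,fy=3.3,interpolation=cv2.INTER_CUBIC))
E
```

```text
[ 0.492  -0.0161  0.0457] [0.0004 0.     0.0004]
rem [0.0012 0.0009 0.0366]
```

View pics/w4c.png

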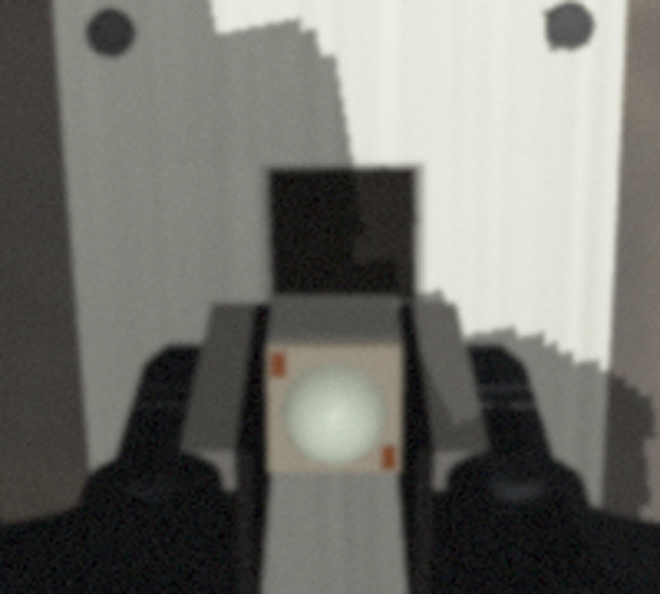

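Crop w4: nest columns 270–416 with near rim at row 167; emitter top spans (267–402, 344–470). Level and square; a small sideways fix is due.

```bash
python3 - <<'E'
from h import *
np.set_printoptions(precision=4,suppress=True)
ci=info("wrist"); p,M,s=tool()
f=lambda x,y,h: M.T@(onz(ci,((x+.5)/3.3-.5+220,(y+.5)/3.3-.5+200),h)-p)
zt=.0457+.0106
n=(f(270,167,.008)+f(416,167,.008))/2; n[0]-=.011
e=(f(267,344,zt)+f(402,344,zt)+f(267,470,zt)+f(402,470,zt))/4
print(n,e,n-e)
E
```

```text
[0.0024 0.001  0.0371] [ 0.0005 -0.0002 -0.0112] [0.0019 0.0013 0.0483]
```

>>> advance(
  steps="0.0016 0.0012 0 0;0 0 0.015 0;0 0 0.012 0;0 0 0.006 0;0 0 0 0",
)

```text
time: 8.72
tool_pos: [0.4891, -0.0145, 0.0107]
tcp_rot: [-0.266, -3.128, 0.0]
wrist_force: [-0.1, 0.5, -0.3]
width: 0.174
grip_force: 30.3
```

>>> advance(
  steps="0 0 0.002 0;0 0 0.001 0;0 0 0 0;0 0 0 0",
)

```text
time: 9.22
tool_pos: [0.4902, -0.0146, 0.009]
tcp_rot: [0.266, 3.13, -0.0]
wrist_force: [-0.2, 0.7, 0.0]
width: 0.177
grip_force: 30.3
```

>>> advance(
  steps="0 0 0.001 0;0 0 0 0",
)

```text
time: 9.48
tool_pos: [0.4902, -0.0146, 0.0084]
tcp_rot: [0.266, 3.13, -0.0]
wrist_force: [-1.9, 0.2, 4.8]
width: 0.178
grip_force: 31.7
```

>>> advance(
  steps="0 0 0 0;0 0 0 0;0 0 0 0;0 0 0 0",
  finger_gap=0.4,
)

```text
time: 9.98
tool_pos: [0.4899, -0.0146, 0.0077]
tcp_rot: [-0.266, -3.13, 0.0]
wrist_force: [-1.3, 0.3, -1.5]
width: 0.398
grip_force: 0.0
```

>>> advance(
  steps="0 0 -0.02 0;0 0 -0.05 0;0 0 -0.06 0;0 0 0 0;0 0 0 0",
)

```text
time: 10.6
tool_pos: [0.4899, -0.0146, 0.1378]
tcp_rot: [0.266, 3.13, 0.0]
wrist_force: [-0.3, -0.2, 0.0]
width: 0.402
grip_force: 0.0
```

```bash
python3 look.py w5 nest:0.004 emitter:0.004 focus_mark:0.1
python3 - <<'E'
import cv2; im=cv2.imread("pics/w5.png"); cv2.imwrite("pics/w5c.png",cv2.resize(im[150:330,220:420],None,fx=3.3,fy=3.3,interpolation=cv2.INTER_CUBIC))
E
```

```text
10.6 [ 0.4899 -0.0146  0.1378] [[-0.986, 0.169, 0.001], [0.169, 0.986, -0.0], [-0.0, 0.0, -1.0]]
nest [(0.76, array([321.7, 225.6]), array([ 0.4891, -0.014 ]))]
emitter [(0.64, array([321.7, 226.5]), array([ 0.4897, -0.0141]))]
focus_mark [(0.82, array([324.8, 415.4]), array([ 0.5725, -0.0267])), (0.59, array([251. ,  64.2]), array([ 0.3898, -0.0281])), (0.56, array([122.1, 426.5]), array([ 0.5634, -0.144 ]))]
```

View pics/w5c.png

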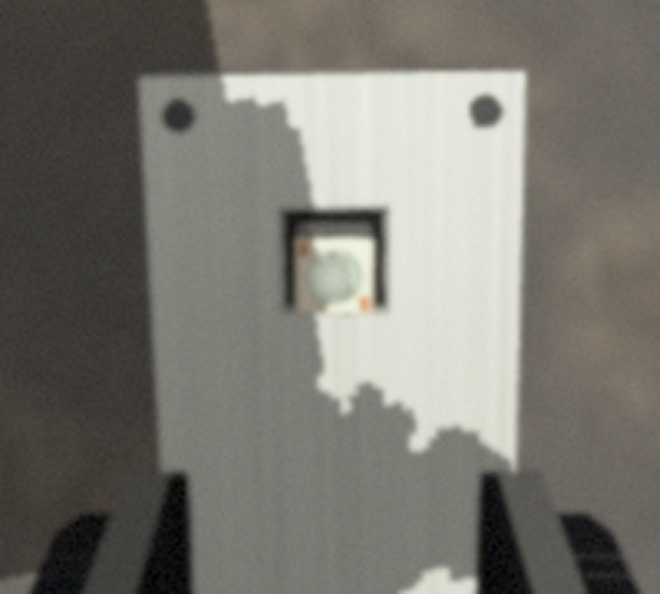

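Crop w5: the emitter sits in the nest, top at (295–377, 235–313) inside the nest outline (282–388, 207–312), upright and released. Now the pointer's height from several views.

```bash
cat > ptr.py <<'E'
from h import *
np.set_printoptions(precision=4,suppress=True)
tip=np.array([.4898,-.0145])+.069*np.array([.987,-.1615])
for c in("wrist","scene","top"):
    for k in range(2):
        ci,im=shot(c,c+"p")
        for x in bot.spot_point(c,"focus_mark")[:2]:
            o,d=ray(ci,x["pixel"][::-1]); t=np.dot(tip-o[:2],d[:2])/np.dot(d[:2],d[:2]); P=o+t*d
            if abs(P[2]-.105)<.06: print(c,round(x["conf"],2),np.round(x["pixel"][::-1],1),P,"off",np.linalg.norm(P[:2]-tip), "dz per mm",d[2]/np.hypot(*d[:2]))
E
python3 ptr.py; python3 - <<'E'
import cv2; im=cv2.imread("pics/wristp.png"); im2=cv2.imread("pics/scenep.png")
a=cv2.resize(im[340:480,260:400],(560,560),interpolation=cv2.INTER_CUBIC);cv2.imwrite("pics/pa.png",a)
b=cv2.resize(im2[170:270,270:370],(600,600),interpolation=cv2.INTER_CUBIC);cv2.imwrite("pics/pb.png",b)
E
```

```text
wrist 0.51 [326.1 423.4] [ 0.5582 -0.024   0.1188] off 0.001697407742158437 dz per mm -1.1370037883698971
wrist 0.87 [326.7 421.2] [ 0.5582 -0.0236  0.1182] off 0.002047110791830922 dz per mm -1.1461439873325099
scene 0.66 [323.2 214.7] [ 0.5536 -0.0228  0.1196] off 0.005216057261289359 dz per mm -1.0675482929608306
scene 0.51 [324.7 215.1] [ 0.5566 -0.0248  0.1184] off 0.0015705988695260194 dz per mm -1.068841625977196
```

View pics/pb.png

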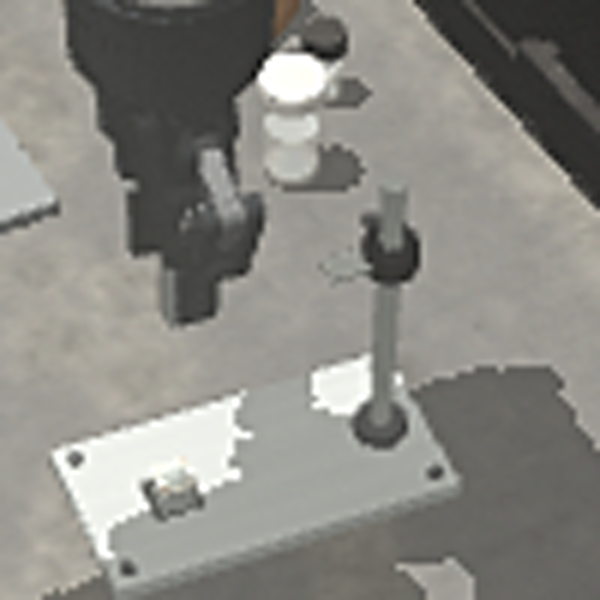

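Pointer tip is near (322,264) in the crop, full-image (323.7,214); both cameras give a height of about 0.118 m. Next, the loupe.

>>> advance(
  steps="-0.003 -0.06 -0.012 0;-0.003 -0.06 -0.012 0;-0.003 -0.06 -0.012 0;-0.003 -0.06 -0.012 0;-0.003 -0.06 -0.012 0",
)

```text
time: 12.02
tool_pos: [0.4537, -0.3148, 0.1985]
tcp_rot: [0.267, 3.129, -0.0]
wrist_force: [2.1, -0.3, 0.5]
width: 0.399
grip_force: 0.0
```

>>> advance(
  steps="0 0 0 0.185;0 0 0 0.185;0 0 0 0.185;0 0 0 0.185;0 0 0 0.185",
)

```text
time: 12.65
tool_pos: [0.454, -0.3128, 0.1978]
tcp_rot: [1.643, 2.677, 0.0]
wrist_force: [-0.3, -0.4, -0.5]
width: 0.4
grip_force: 0.0
```

>>> advance(
  steps="0 0 0 0.185;0 0 0 0.185;0 0 0 0.185;0 0 0 0.185;0 0 0 0.185",
)

```text
time: 13.28
tool_pos: [0.454, -0.3128, 0.1978]
tcp_rot: [2.665, 1.663, 0.0]
wrist_force: [0.4, 0.5, -0.5]
width: 0.402
grip_force: 0.0
```

>>> advance(
  steps="0 0 0 0;0 0 0 0",
)

```text
time: 13.52
tool_pos: [0.4541, -0.3128, 0.1978]
tcp_rot: [2.658, 1.675, -0.0]
wrist_force: [-0.9, 0.2, 0.5]
width: 0.4
grip_force: 0.0
```

```bash
python3 look.py w6 loupe_lens:0.006 loupe_grip:0.007 loupe:0 syringe:0
python3 - <<'E'
from workcell import bot; print(bot.read_state()["q"])
E
```

```text
13.525 [ 0.4541 -0.3128  0.1978] [[0.431, 0.902, -0.0], [0.902, -0.431, -0.0], [-0.0, 0.0, -1.0]]
loupe_lens [(0.78, array([326.5, 183.1]), array([ 0.4701, -0.2933]))]
loupe_grip [(0.6, array([322.9, 254.5]), array([ 0.4403, -0.349 ]))]
loupe [(0.61, array([322.9, 179.6]), array([ 0.4683, -0.2901]))]
syringe [(0.74, array([230.7, 255.9]), array([ 0.3631, -0.3163])), (0.22, array([479.3,   4.5]), array([ 0.6405, -0.2165]))]
[-6.48414916e-01  5.48558985e-02  1.90785304e+00  4.52849995e-07
  1.17891512e+00 -2.00296256e-01]
```

View pics/w6.png

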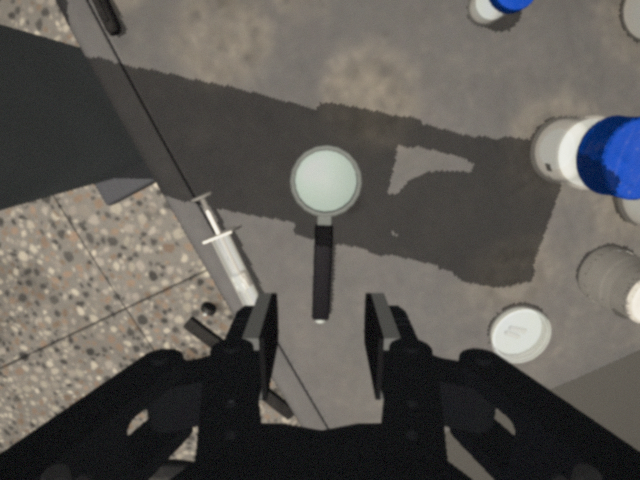

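The loupe shows with bezel centre (326,181), handle axis from (324.5,226) to (320.5,318); the syringe is well clear at (200–250,195–305).

```bash
python3 - <<'E'
from h import *
np.set_printoptions(precision=4,suppress=True)
z=np.load("pics/w6.npz"); ci=(z["K"],float(z["k"]),z["T"]); p,M,s=tool()
L=np.mean([onz(ci,q,.006) for q in((290,181),(362,181),(326,146),(326,217))],0); A=onz(ci,(324.5,226),.012);B=onz(ci,(320.5,318),.012)
print(L,A,B,np.linalg.norm(L-A),np.linalg.norm(L-B))
d=(A-B)[:2]; d/=np.linalg.norm(d); d2=(L-B)[:2]; d2/=np.linalg.norm(d2); print(d,d2)
w=M.T@np.r_[d2,0]; print("turn",np.arctan2(w[1],w[0]))
G=L[:2]-.065*d2; print("grip",G,"tool",M.T@(np.r_[G,.003]-p))
E
```

```text
[ 0.4702 -0.292   0.006 ] [ 0.4531 -0.325   0.012 ] [ 0.4126 -0.402   0.012 ] 0.037585960764238285 0.12430093080214195
[0.4653 0.8852] [0.4637 0.886 ]
turn 0.03406703216618191
grip [ 0.4401 -0.3496] tool [-0.0392  0.0034  0.1948]
```

>>> advance(
  steps="-0.039 0.0034 0 0;0 0 0.05 0.034;0 0 0.055 0;0 0 0.045 0;0 0 0 0",
  finger_gap=0.45,
  squeeze=60,
)

```text
time: 14.4
tool_pos: [0.4369, -0.3467, 0.0436]
tcp_rot: [-2.68, -1.621, 0.005]
wrist_force: [0.4, 0.1, 0.0]
width: 0.449
grip_force: 0.0
```

>>> advance(
  steps="0 0 0 0;0 0 0 0;0 0 0 0",
)

```text
time: 14.78
tool_pos: [0.4416, -0.3505, 0.05]
tcp_rot: [2.685, 1.624, 0.002]
wrist_force: [0.5, 0.5, -0.1]
width: 0.448
grip_force: 0.0
```

```bash
python3 - <<'E'
from h import *
np.set_printoptions(precision=4,suppress=True)
L=[]
for i in range(3):
    ci,im=shot("wrist","w7"); p,M,s=tool(); L.append(p)
p=np.mean(L,0);print(p,M.round(3).tolist(),"rem",M.T@(np.array([.4401,-.3496,.004])-p))
for t in("loupe_grip","loupe_lens"):
    print(t,[(x["conf"],x["pixel"],M.T@(onz(ci,x["pixel"][::-1],.007)-p)) for x in bot.spot_point("wrist",t)[:1]])
E
```

```text
[ 0.441  -0.35    0.0492] [[0.464, 0.886, 0.001], [0.886, -0.464, -0.001], [-0.0, 0.002, -1.0]] rem [ 0.     -0.0011  0.0452]
loupe_grip [(0.89, [273.7, 317.0], array([ 0.0003, -0.0008,  0.0422]))]
loupe_lens [(0.92, [141.0, 314.6], array([ 0.0647, -0.0019,  0.0422]))]
```

Excellent agreement; descend and grip.

>>> advance(
  steps="0 -0.001 0.02 0;0 0 0.016 0;0 0 0.007 0;0 0 0 0;0 0 0 0",
)

```text
time: 15.65
tool_pos: [0.4397, -0.3493, 0.0052]
tcp_rot: [2.688, 1.625, 0.0]
wrist_force: [0.4, 0.2, 0.9]
width: 0.451
grip_force: 0.0
```

>>> advance(
  steps="0 0 0 0;0 0 0 0;0 0 0 0;0 0 0 0",
  finger_gap=0.0,
  squeeze=60,
)

```text
time: 16.15
tool_pos: [0.4399, -0.3495, 0.0057]
tcp_rot: [2.687, 1.625, 0.001]
wrist_force: [-0.7, 0.7, 5.8]
width: 0.166
grip_force: 61.5
```

>>> advance(
  steps="0 0 -0.02 0;0 0 -0.045 0;0 0 -0.055 0;0 0 0 0;0 0 0 0",
)

```text
time: 16.77
tool_pos: [0.4389, -0.3486, 0.1243]
tcp_rot: [-2.688, -1.625, 0.0]
wrist_force: [1.3, -0.2, -1.3]
width: 0.167
grip_force: 60.8
```

>>> advance(
  steps="0.03 -0.013 0 0;0.05 -0.022 0 0;0.06 -0.026 0 0;0.05 -0.022 0 0;0.03 -0.013 0 0",
)

```text
time: 17.4
tool_pos: [0.4538, -0.1095, 0.1221]
tcp_rot: [-2.683, -1.626, 0.005]
wrist_force: [-0.0, -0.0, -0.4]
width: 0.164
grip_force: 60.8
```

>>> advance(
  steps="0 0 0 0;0 0 0 0;0 0 0 0",
)

```text
time: 17.77
tool_pos: [0.4558, -0.1133, 0.1241]
tcp_rot: [-2.689, -1.624, 0.002]
wrist_force: [0.6, 0.2, -0.7]
width: 0.162
grip_force: 60.8
```

```bash
python3 - <<'E'
from h import *
np.set_printoptions(precision=4,suppress=True)
L=[]
for i in range(4):
    ci,im=shot("wrist","w8"); p,M,s=tool(); L.append(p)
p=np.mean(L,0);print(p,M.round(3).tolist(),s["grip_force"],s["width"])
for t,z in(("loupe_grip",p[2]+.0015),("loupe_lens",p[2]+.0005),("emitter",.02),("nest",.004),("focus_mark",.118)):
    for x in bot.spot_point("wrist",t)[:1]:
        P=onz(ci,x["pixel"][::-1],z); print(t,x["conf"],x["pixel"][::-1],P,M.T@(P-p))
print("rem",M.T@(np.array([.4596,-.0721,.1175])-p))
E
```

```text
[ 0.4561 -0.1133  0.1245] [[0.466, 0.885, -0.0], [0.885, -0.466, -0.0], [-0.0, -0.0, -1.0]] 60.78535079956055 0.16033806312043436
loupe_grip 0.68 [321.0, 312.3] [ 0.4575 -0.113   0.126 ] [ 0.0009  0.0011 -0.0015]
loupe_lens 0.73 [317.7, 142.8] [ 0.4865 -0.0551  0.125 ] [ 0.0656 -0.0001 -0.0005]
rem [ 0.0381 -0.0161  0.007 ]
```

View pics/w8.png

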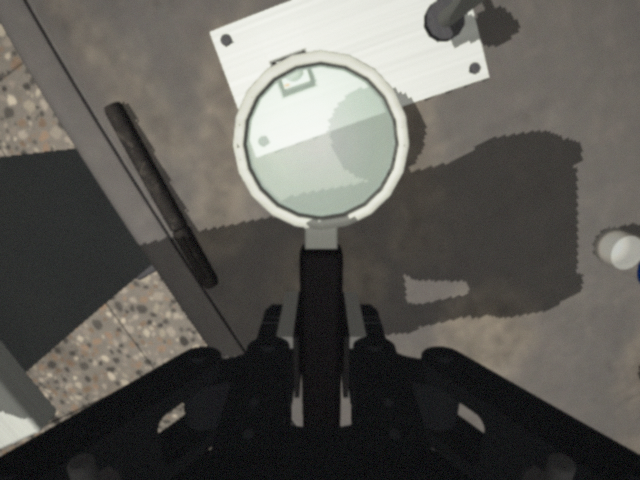

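Held straight: bezel centred at (321,140), emitter visible through the lens at (297,78). Finish the approach.

>>> advance(
  steps="0.015 -0.006 0.003 0;0.015 -0.006 0.003 0;0.008 -0.004 0.001 0;0 0 0 0;0 0 0 0",
)

```text
time: 18.85
tool_pos: [0.4598, -0.0712, 0.1178]
tcp_rot: [2.687, 1.627, -0.0]
wrist_force: [0.3, 1.1, -1.4]
width: 0.158
grip_force: 60.8
```

>>> advance(
  steps="0 0 0 0;0 0 0 0;0 0 0 0;0 0 0 0",
)

```text
time: 19.35
tool_pos: [0.4597, -0.0715, 0.1178]
tcp_rot: [2.688, 1.625, 0.0]
wrist_force: [0.4, -0.3, -0.4]
width: 0.162
grip_force: 60.8
```

```bash
python3 - <<'E'
from h import *
np.set_printoptions(precision=4,suppress=True)
L=[]
for i in range(4):
    ci,im=shot("wrist","w9"); p,M,s=tool(); L.append(p)
p=np.mean(L,0);print(p,M.round(3).tolist(),s["grip_force"],s["width"])
for t,z in(("loupe_grip",p[2]+.0015),("loupe_lens",p[2]+.0005),("emitter",.004),("nest",.004),("focus_mark",.118)):
    for x in bot.spot_point("wrist",t)[:1]:
        P=onz(ci,x["pixel"][::-1],z); print(t,x["conf"],x["pixel"][::-1],P,M.T@(P-p))
print("rem",M.T@(np.array([.4596,-.0721,.1175])-p))
for c in("scene","top"):
    ci,im=shot(c,c+"9")
    for t,z in(("loupe_lens",.118),("focus_mark",.118)):
        for x in bot.spot_point(c,t)[:1]: print(c,t,x["conf"],x["pixel"][::-1],onz(ci,x["pixel"][::-1],z))
b=cv2.imread("pics/scene9.png"); cv2.imwrite("pics/s9c.png",cv2.resize(b[170:290,260:380],(600,600),interpolation=cv2.INTER_CUBIC))
E
```

```text
[ 0.4597 -0.0714  0.1178] [[0.464, 0.886, 0.0], [0.886, -0.464, -0.0], [-0.0, 0.0, -1.0]] 60.784910917282104 0.163008912098736
loupe_grip 0.96 [323.4, 314.5] [ 0.4615 -0.0724  0.1193] [-0.      0.002  -0.0015]
loupe_lens 0.69 [320.4, 143.7] [ 0.4907 -0.0139  0.1183] [ 0.0653  0.0008 -0.0005]
focus_mark 0.7 [508.8, 80.9] [ 0.5586 -0.0246  0.118 ] [ 0.0874  0.0658 -0.0002]
rem [-0.0007  0.0002  0.0003]
scene loupe_lens 0.68 [299.1, 223.6] [ 0.4898 -0.0171  0.118 ]
scene focus_mark 0.54 [323.2, 216.6] [ 0.5511 -0.0268  0.118 ]
top loupe_lens 0.52 [305.0, 253.8] [ 0.4871 -0.0163  0.118 ]
```

View pics/s9c.png

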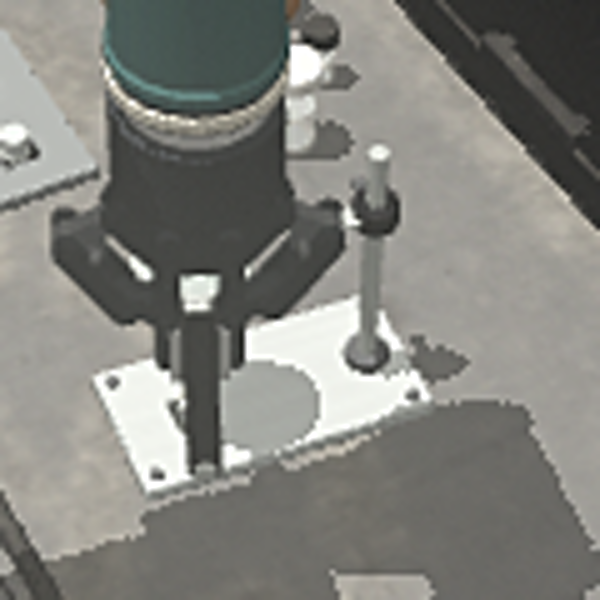

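The scene crop shows the handle at (200,390) in the gripper, the collar and pointer untouched at (375,212). A third view also puts the pointer tip at about 0.118 m, matching the lens.

```bash
python3 -c "
from workcell import bot
print(bot.finish_job())"
```

```text
the job is handed in; nothing more can be done
None
```

I handed the job in at about 20 s on the robot's clock: the emitter sits upright in the nest and is let go, and the gripper holds the loupe level over it with the lens at about 0.118 m, which is the pointer height I measured. The system returned no verdict, so this rests on my own camera measurements.

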